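Scan a slide rack's label, then hold the rack up level for inspection

ROBOT

A 7-joint arm with a two-finger parallel gripper is mounted at the origin on the work surface. World frame = base frame: x ahead of the robot, y to its left, z up, the work surface at z = 0. Lengths are in m, angles in degrees, forces in N, time in s.
With the tool pointing down it reaches from about 0.425 to 0.875 m from the base axis. Payload 4.7 kg.
Tool frame: the origin (TCP) lies at the very end of the fingers, on their centre line; the grasp point (between the pads) lies 19 mm behind it; z points along the fingers, y is the direction in which the jaws open and shut (so a half turn about z gives the same grasp; the last joint's range is limited). The gripper opens to 87 mm and grips with 3 to 60 N. Pads are 19 mm wide; open, the fingers measure 117 mm over their backs; the gripper's body (75 mm by 190 mm) begins 51 mm behind the grasp point.
Start: joints at [72.027, 18.392, -4.016, 83.108, 1.295, 78.541, -3.26], TCP at [0.209, -0.615, 0.223] pointing down, gripper open.
Joint ranges: [-163.93, 163.93], [-17.29, 119.83], [-79.2, 71.16], [3.27, 140.29], [-89.18, 269.18], [5.43, 117.66], [-154.24, 154.24]. Speed limits (degrees/s): [147.25, 147.25, 180, 180, 180, 180, 180].

INTERFACE

Orientations are given as [roll, pitch, yaw] about the fixed x, y, z axes, in that order (R = Rz(yaw) Ry(pitch) Rx(roll)).
In Python, from cell import * gives the robot as it stands.
- The arm moves only by the tool drive_tool, never from a script. Its argument "moves" is text: rows parted by semicolons, each of 5 numbers parted by spaces: the shift along the tool's x, y, z in m, then the turn about the tool's z in degrees, then the gripper's target within -1 to 1 (fully open at 1, half-way at 0, shut at -1). In form: x y z yaw fingers; .... A call has exactly 8 rows; each row is the pose to reach, as a shift and turn from the pose commanded when the call began, along the tool's axes at that moment; what a row does not reach only later rows make up. A row lasts 1/10 s, in which the tool goes at most 50 mm and 8.59 degrees, less where a joint would pass 70% of its speed; a pose out of reach is approached as far as the arm can. A call with a gripper value outside its range is refused whole. The fingers move at their own pace and stop on an object; "grip_force" is the grip in N (left out, the last holds). Time passes only in rows, so rows that repeat a pose let the fingers close, or fill a call up. It gives the time, the measured TCP pose, the force and the opening at its end, in the units of the state.
- get_obs(): the state, without advancing time (a new reading comes with each control period).
- read_camera(name): name is "scene" or "top"; returns (picture, depth): 384x512x3 uint8, red, green, blue; 384x512 float32, m along the optical axis (not along the pixel's ray), 0 where there is no reading.
- calibration(name): a dict with "intrinsics" (3x3 intrinsics, pixels), "cam_to_world" (4x4, takes a point from camera to world coordinates). Camera axes: x right, y up, looking along -z (the intrinsics and any distortion apply to the point x, -y, -z); pixel columns grow to the right and rows downward; lengths in m; the calibration is good to about 2 mm. A picture is of the moment at which its call begins. calibration takes no time and is no camera call.
- sign_off(): hands the job in, once; it reports no verdict.
Trained networks look in the newest picture that a camera, given by its name, has taken for a name from the list of things; names that differ only in an ending like _2 or _b are one class to them, and where a whole thing is asked for, a point or a joint stands for the part that bears it (a point fixed in the world has none). Each returns a list of dicts, best first, with "conf" (0 to 1); they miss things now and then, are a little off and sometimes report something else, mostly with a low value. They report only what shows in the picture. A call takes as long as a camera call.
- search_frame(camera, name): "uv" ([column, row] in pixels, amid what is visible of it).
- pinpoint(camera, name): "uv" ([column, row] in pixels: a listed point, or the origin of a listed thing).
The state is a dict: "time_s": time; "qpos": joint angles; "joint_velocities": joint speeds; "effort": joint torques, N m; "tool_pos": TCP position; "tool_rot": TCP orientation; "force": force on the tool from outside, world axes, zero at the start; "wrist_torque": the same for the moment, N m; "grip_width": finger opening in m.
Only numpy, scipy, OpenCV 4.12 (cv2) and the standard library are available. Lean on these libraries where they do the work, as an engineer would, in place of code of your own. Each camera call takes 0.05 s, during which the arm holds its last target. There are 200 camera calls.

TASK

Take the stick scanner from its stand and, holding it upright with its foot about 8 cm above the striped label of the blue-handled slide rack, aim it straight down at the label and keep it steady for two seconds; the rack stays in its dish meanwhile. Set the scanner back upright in its stand and let go of it. Then lift the blue-handled rack by its grip bar straight up out of its dish, always level, and finish while holding it, still and level, over its dish with its underside about 10 cm above the dish's rim; leave the grey-handled rack, the bottle and the jar alone.

Things in the scene. Friction and masses are not known exactly. Their poses are not given: they have to be found in the camera images.
- scanner_grip (a point): Point on the axis of the stick scanner, 85 mm above its foot, at the middle of its straight handle. The scanner is a black upright round stick 130 mm tall with orange bands, loose, about 0.14 kg, standing on its foot in the stand: head (lower part, up to 30 mm) 50 mm in diameter, its lowest 6 mm tapering to 40 mm; handle 36 mm in diameter from 48 to 118 mm above the foot. Its z axis points up along the stick.
- window (a point): Centre of the scanner's reading window, in the middle of its foot (underside). It looks straight out of the foot, along the scanner's -z axis. z axis up along the stick.
- stand: Grey fixed round cup in which the scanner stands, origin at the centre of its underside on the bench: 80 mm outer diameter at the bottom, 72 mm at the rim, 22 mm high, mouth 64 mm in diameter, inner floor 5 mm above the bench.
- stand_floor (a point): Centre of the stand's inner floor, 5 mm above the bench, where the centre of the scanner's foot belongs.
- rack_center (a point): Middle of the blue-handled slide rack, on its vertical centre line, 50 mm above its underside. Steel rack of standing glass slides, loose, about 0.25 to 0.5 kg, 154 mm long (its x axis) by 78 mm wide (y axis), 101 mm high to the top of the grip bar, slides and frame up to 44 mm. z axis up. Its centre of mass lies on the centre line.
- rack_grip (a point): Centre of the rack's blue grip bar, 94 mm above the rack's underside: a straight bar 100 mm long along the rack's x axis, 12 mm wide (y) and 14 mm tall, free from below between its two end posts, which stand 44 mm either side of the centre.
- label (a point): Centre of the upper face of the striped white label on the ledge at the rack's +x end, 61 mm from the rack's centre line and 45 mm above its underside; the label is 30 mm (x) by 52 mm (y) and faces up. Axes as the rack's.
- dish: White fixed open dish in which the blue-handled rack stands, origin at the centre of its underside on the bench: 190 mm (x) by 112 mm (y), 30 mm high to the rim, walls and floor 5 mm.
- spare_rack_center (a point): Bystander: the same kind of rack with a grey grip bar and no label, standing in a like white dish; point on its centre line 50 mm above its underside; its grip bar reaches 101 mm above its underside.
- spare_dish: White fixed dish of the grey-handled rack, same sizes as the other dish, origin at the centre of its underside.
- bottle_center (a point): Bystander: amber bottle with a green cap, 60 mm in diameter, 140 mm tall, loose; point half-way up its axis.
- jar_center (a point): Bystander: white jar with an orange cap, 56 mm in diameter, 65 mm tall, loose; point half-way up its axis.

How it is judged:
By the outcome, as a careful person would: the job done as asked, in the order asked, and still so for the second after the job is handed in, while the arm keeps its last pose, push and grip.
It also fails if it takes over 72 s, if anything falls off the work surface, if the arm or the gripper's body presses on something with over 40 N, if the wrist force passes 120 N, or if a joint passes its speed limit or range.

## Working session

There is one attempt and no reset: what is moved stays moved. The work goes in short steps, Python scripts to look and compute and a tool call to move; the robot and the scene stay as the last step left them, time stands still between calls to the robot, and variables do not carry over. Pictures are saved under pics/ and viewed, about 8 in all and at most 12, crops included, and the job is handed in when it is done.

Besides the shell and the picture viewer there is one more tool, called after ">>>" as name(argument=value, ...) on one line, values as JSON. drive_tool: Moves the arm, as the interface text tells. Its arguments: {"type":"object","properties":{"moves":{"type":"string"},"grip_force":{"type":"number"}},"required":["moves"]}

```bash
mkdir -p pics; ls; cat > h.py <<'E'
from cell import *
import numpy as np, cv2
def ray(cam,uv):
    c=calibration(cam);K=np.array(c["intrinsics"]);T=np.array(c["cam_to_world"])
    d=np.array([(uv[0]-K[0,2])/K[0,0],-(uv[1]-K[1,2])/K[1,1],-1.])
    return T[:3,3],T[:3,:3]@d
def at_z(cam,uv,z):
    o,d=ray(cam,uv);return o+d*(z-o[2])/d[2]
def cloud(cam,D):
    c=calibration(cam);K=np.array(c["intrinsics"]);T=np.array(c["cam_to_world"])
    v,u=np.mgrid[:D.shape[0],:D.shape[1]]
    P=np.stack([(u-K[0,2])/K[0,0]*D,-(v-K[1,2])/K[1,1]*D,-D],-1)
    return P@T[:3,:3].T+T[:3,3]
E
python3 - <<'E'
from h import *
for cam in ["scene","top"]:
    c=calibration(cam);print({k:(np.round(v,3).tolist() if k!='x' else v) for k,v in c.items()})
    im,D=read_camera(cam);cv2.imwrite(f"pics/{cam}0.png",im[:,:,::-1]);np.save(f"{cam}D.npy",D)
    for n,z in dict(scanner_grip=.09,stand=0,stand_floor=.005,rack_grip=.099,rack_center=.055,label=.05,dish=0,spare_rack_center=.055,bottle_center=.07,jar_center=.0325).items():
        for r in pinpoint(cam,n)[:2]:
            print(cam,n,np.round(r["uv"],1),round(r["conf"],2),np.round(at_z(cam,r["uv"],z),3))
print(get_obs())
E
```

```text
pics
{'intrinsics': [[455.834, 0.0, 255.221], [0.0, 455.834, 197.605], [0.0, 0.0, 1.0]], 'cam_to_world': [[-0.642, -0.528, 0.556, 1.273], [0.767, -0.443, 0.465, 0.505], [0.001, 0.725, 0.689, 0.871], [0.0, 0.0, 0.0, 1.0]]}
scene scanner_grip [379.3 216.8] 0.86 [0.503 0.247 0.09 ]
scene stand [293.6 276.4] 0.21 [ 0.718  0.159 -0.   ]
scene stand_floor [372.9 238.3] 0.93 [0.497 0.244 0.005]
scene rack_grip [233.1 133.2] 0.59 [ 0.484 -0.238  0.099]
scene rack_center [233.3 143.7] 0.82 [ 0.478 -0.244  0.055]
scene rack_center [232.8 157.9] 0.39 [ 0.529 -0.2    0.055]
scene label [219.1 153.5] 0.85 [ 0.535 -0.249  0.05 ]
scene dish [235.2 161.5] 0.92 [ 0.487 -0.23   0.   ]
scene spare_rack_center [377.1 220.5] 0.72 [0.484 0.238 0.055]
scene spare_rack_center [308.2 182.8] 0.58 [0.478 0.027 0.055]
scene bottle_center [294.1 275.8] 0.91 [0.76  0.187 0.07 ]
scene jar_center [176.1 222.1] 0.55 [ 0.793 -0.156  0.032]
{'intrinsics': [[355.185, 0.0, 261.671], [0.0, 355.185, 192.737], [0.0, 0.0, 1.0]], 'cam_to_world': [[-0.023, 0.984, -0.178, 0.508], [-1.0, -0.024, 0.001, 0.006], [-0.004, 0.178, 0
[... 799 characters left out ...]
0.242 0.032]
{'time_s': 1.1, 'qpos': array([72.02786747, 18.39186808, -4.01661551, 83.10847059,  1.29313851,
       78.53960596, -3.26021247]), 'joint_velocities': array([ 0.03015876,  0.0665353 , -0.04762148,  0.03290342,  0.06252004,
        0.02354134, -0.08596063]), 'effort': array([ 1.38796486e-05, -4.91121054e+01, -4.03198572e-01, -3.12773001e+01,
       -6.37676544e-02,  3.37379950e-02,  1.15445940e-05]), 'tool_pos': array([ 0.20925346, -0.61541845,  0.22257915]), 'tool_rot': array([1.79994914e+02, 7.21332269e-04, 1.87808559e+01]), 'force': array([-0.10422835,  0.61342758,  0.18444129]), 'wrist_torque': array([ 0.07379794,  0.06512777, -0.01205629]), 'grip_width': 0.08676173028467006}
```

```bash
python3 - <<'E'
from h import *
a=cv2.imread("pics/scene0.png");b=cv2.imread("pics/top0.png")
cv2.imwrite("pics/both0.png",cv2.resize(np.vstack([a[60:340],b[100:340]]),None,fx=1.15,fy=1.15))
for cam in ["scene","top"]:
    im=cv2.imread(f"pics/{cam}0.png");D=np.load(f"{cam}D.npy");P=cloud(cam,D);ok=D>0
    hsv=cv2.cvtColor(im,cv2.COLOR_BGR2HSV)
    # blue bar
    m=ok&(hsv[...,0]>95)&(hsv[...,0]<130)&(hsv[...,1]>120)&(abs(P[...,0]-.48)<.12)&(abs(P[...,1]+.24)<.12)&(P[...,2]>.075)
    q=P[m];print(cam,"bar",len(q))
    if len(q)>20:
        r=cv2.minAreaRect(q[:,:2].astype(np.float32));print(r,np.median(q[:,2]),q[:,2].max())
        c,_=cv2.PCACompute(q[:,:2].astype(np.float32),None);s=cv2.PCACompute(q[:,:2].astype(np.float32),None)[1][0];print(c,np.degrees(np.arctan2(s[1],s[0])))
    # dish rim
    m=ok&(abs(P[...,0]-.48)<.15)&(abs(P[...,1]+.24)<.13)&(P[...,2]>.024)&(P[...,2]<.034)
    print("dishrim",cv2.minAreaRect(P[m][:,:2].astype(np.float32)),m.sum())
    # scanner
    m=ok&(np.hypot(P[...,0]-.505,P[...,1]-.25)<.07)
    q=P[m]
    for lo,hi in [(.015,.03),(.05,.1),(.125,.145)]:
        t=q[(q[:,2]>lo)&(q[:,2]<hi)]
        if len(t)>5: print("scan",lo,len(t),np.round(t.min(0),3),np.round(t.max(0),3),np.round(cv2.minEnclosingCircle(t[:,:2].astype(np.float32))[0],4),cv2.minEnclosingCircle(t[:,:2].astype(np.float32))[1])
E
```

```text
scene bar 159
((0.4772777259349823, -0.24670760333538055), (0.016958266496658325, 0.10115700215101242), 87.49292755126953) 0.10407688057088238 0.11011783330065594
[[ 0.48048836 -0.24457657]] -3.148977
dishrim ((0.4739604890346527, -0.2437637746334076), (0.11644427478313446, 0.1932527720928192), 86.06175231933594) 415
scan 0.015 242 [0.478 0.215 0.015] [0.55  0.289 0.03 ] [0.514  0.2519] 0.03759132698178291
scan 0.05 237 [0.509 0.234 0.05 ] [0.533 0.268 0.1  ] [0.5156 0.2516] 0.01803041808307171
scan 0.125 135 [0.497 0.235 0.125] [0.529 0.267 0.136] [0.5136 0.2508] 0.0169642623513937
top bar 313
((0.47415006160736084, -0.24638286232948303), (0.01289424393326044, 0.09644810110330582), 87.19977569580078) 0.1053851122829973 0.10968512981019451
[[ 0.4736178  -0.24522915]] -3.4308841
dishrim ((0.4716980457305908, -0.243808314204216), (0.11324983835220337, 0.19049160182476044), 86.6635971069336) 746
scan 0.015 202 [0.476 0.215 0.015] [0.548 0.281 0.03 ] [0.5118 0.251 ] 0.03693626448512077
scan 0.05 121 [0.493 0.232 0.05 ] [0.531 0.251 0.1  ] [0.512  0.2474] 0.019219499081373215
scan 0.125 219 [0.495 0.233 0.125] [0.527 0.265 0.137] [0.5115 0.2499] 0.017417650669813156
```

View pics/both0.png

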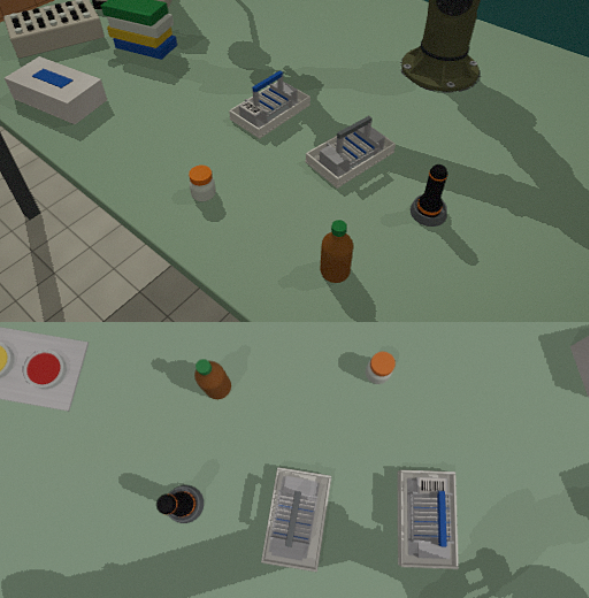

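The blue rack, with its label toward +x, is at top-image (373,265). The scanner in its stand is at about (159,258), the grey rack lies between them at (256,272), and the bottle and jar are well away. The two cameras agree to a few millimetres. Moving now.

>>> drive_tool(moves="0.04 -0.026 -0.004 2.35 1; 0.08 -0.052 -0.008 4.7 1; 0.12 -0.078 -0.012 7.05 1; 0.16 -0.104 -0.016 9.4 1; 0.2 -0.13 -0.02 11.75 1; 0.24 -0.156 -0.024 14.1 1; 0.28 -0.182 -0.028 16.45 1; 0.32 -0.208 -0.03 18.78 1", grip_force=20)

```text
time_s: 1.9
tool_pos: [0.4464, -0.3139, 0.2533]
tool_rot: [179.9, -0.1, -0.1]
force: [1.1, -0.7, -0.1]
grip_width: 0.0874
```

>>> drive_tool(moves="0.01 -0.045 0 0 1; 0.02 -0.09 0 0 1; 0.03 -0.135 0 0 1; 0.04 -0.18 0 0 1; 0.05 -0.225 0 0 1; 0.06 -0.27 0 0 1; 0.066 -0.315 0 0 1; 0.066 -0.36 0 0 1")

```text
time_s: 2.7
tool_pos: [0.5116, 0.0464, 0.2528]
tool_rot: [180.0, -0.1, -0.0]
force: [0.8, -0.5, -0.6]
grip_width: 0.087
```

>>> drive_tool(moves="0 -0.045 0 0 1; 0 -0.09 0 0 1; 0 -0.135 0 0 1; 0 -0.175 0 0 1; 0 -0.195 0.01 0 1; 0 -0.204 0.03 0 1; 0 -0.204 0.05 0 1; 0 -0.204 0.06 0 1")

```text
time_s: 3.5
tool_pos: [0.5103, 0.2485, 0.1908]
tool_rot: [179.9, 0.1, 0.1]
force: [-0.6, -0.4, 0.6]
grip_width: 0.087
```

```bash
python3 - <<'E'
from h import *
o=get_obs();print(o["tool_pos"],o["tool_rot"],o["qpos"])
ims=[]
for cam in ["scene","top"]:
    im,D=read_camera(cam);P=cloud(cam,D)
    m=(D>0)&(np.hypot(P[...,0]-.512,P[...,1]-.25)<.05)
    q=P[m]
    for lo,hi in [(.05,.1),(.125,.14)]:
        t=q[(q[:,2]>lo)&(q[:,2]<hi)]
        if len(t)>5:print(cam,lo,len(t),np.round(t.min(0),3),np.round(t.max(0),3))
    uv=(375,225) if cam=="scene" else (155,260)
    ims.append(cv2.resize(im[uv[1]-90:uv[1]+70,uv[0]-80:uv[0]+80,::-1],None,fx=2.4,fy=2.4))
cv2.imwrite("pics/g1.png",np.hstack(ims))
E
```

```text
[0.51033037 0.24845433 0.1908037 ] [1.79946379e+02 1.25351768e-01 5.19215526e-02] [  10.93042653   14.21332742  -45.60518911   96.23412405   10.48425548
   74.10940847 -126.65661655]
scene 0.05 239 [0.506 0.234 0.05 ] [0.533 0.269 0.099]
scene 0.125 135 [0.499 0.235 0.125] [0.532 0.267 0.136]
top 0.125 90 [0.497 0.251 0.126] [0.527 0.266 0.136]
```

View pics/g1.png

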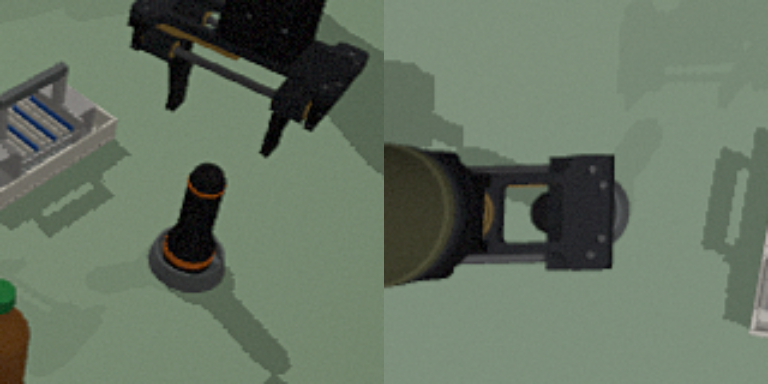

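The open fingers straddle the scanner, which stands at crop (205,225). I'll descend with a 2 mm correction.

>>> drive_tool(moves="0.002 -0.002 0.02 0 1; 0.002 -0.002 0.042 0 1; 0.002 -0.002 0.064 0 1; 0.002 -0.002 0.084 0 1; 0.002 -0.002 0.1 0 1; 0.002 -0.002 0.11 0 1; 0.002 -0.002 0.115 0 1; 0.002 -0.002 0.115 0 1")

```text
time_s: 4.4
tool_pos: [0.5133, 0.2505, 0.0775]
tool_rot: [180.0, 0.0, -0.0]
force: [0.9, 0.1, -0.0]
grip_width: 0.0867
```

>>> drive_tool(moves="0 0 0 0 0.5; 0 0 0 0 0.2; 0 0 0 0 -0.05; 0 0 0 0 -0.15; 0 0 0 0 -0.3; 0 0 0 0 -0.5; 0 0 0 0 -0.8; 0 0 0 0 -1", grip_force=25)

```text
time_s: 5.2
tool_pos: [0.5132, 0.2505, 0.0775]
tool_rot: [180.0, 0.0, -0.0]
force: [0.7, -1.0, 0.1]
grip_width: 0.0352
```

>>> drive_tool(moves="0 0 -0.005 0 -1; 0 0 -0.015 0 -1; 0 0 -0.035 0 -1; 0 0 -0.06 0 -1; 0 0 -0.09 0 -1; 0 0 -0.12 0 -1; 0 0 -0.145 0 -1; 0 0 -0.16 0 -1")

```text
time_s: 6.0
tool_pos: [0.5139, 0.2512, 0.2405]
tool_rot: [-179.9, -0.2, 0.0]
force: [-1.0, 0.0, -2.1]
grip_width: 0.0355
```

```bash
python3 - <<'E'
from h import *
im,D=read_camera("scene");P=cloud("scene",D);o=get_obs();print(o["tool_pos"],o["force"],o["grip_width"])
m=(D>0)&(np.hypot(P[...,0]-.513,P[...,1]-.25)<.03)&(P[...,2]>.14)&(P[...,2]<.31)
q=P[m]
for z in np.arange(.15,.30,.01):
    t=q[abs(q[:,2]-z)<.005]
    if len(t)>3:print(round(z,2),len(t),np.round(t.min(0),3),np.round(t.max(0),3))
cv2.imwrite("pics/l1.png",cv2.resize(im[80:260,290:460,::-1],None,fx=3,fy=3))
E
```

```text
[0.51460849 0.25161898 0.24204318] [ 0.80361746 -0.07100108 -0.44827484] 0.03537199220100274
0.17 17 [0.524 0.233 0.169] [0.537 0.272 0.175]
0.18 66 [0.509 0.23  0.176] [0.539 0.276 0.185]
0.19 92 [0.505 0.229 0.185] [0.54  0.277 0.195]
0.2 106 [0.503 0.227 0.195] [0.54  0.276 0.205]
0.21 110 [0.504 0.231 0.205] [0.536 0.273 0.215]
0.22 64 [0.508 0.236 0.215] [0.533 0.269 0.225]
0.23 59 [0.513 0.237 0.225] [0.531 0.269 0.235]
0.24 76 [0.51  0.226 0.235] [0.532 0.278 0.245]
0.25 99 [0.504 0.225 0.245] [0.532 0.278 0.255]
0.26 104 [0.505 0.225 0.255] [0.531 0.278 0.265]
0.27 95 [0.507 0.223 0.265] [0.533 0.279 0.275]
0.28 106 [0.52  0.223 0.275] [0.533 0.277 0.285]
0.29 131 [0.504 0.223 0.285] [0.532 0.277 0.295]
```

View pics/l1.png

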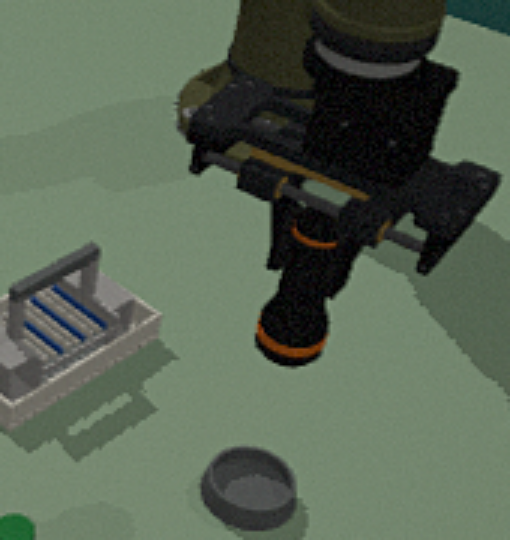

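The scanner is held upright at crop (292,345), its foot 72.5 mm below the TCP, and the stand at (250,487) is empty. Next I carry it to the label.

>>> drive_tool(moves="0.002 0.015 0 0 -1; 0.004 0.045 0 0 -1; 0.006 0.085 0 0 -1; 0.008 0.125 0 0 -1; 0.010 0.165 0 0 -1; 0.012 0.205 0 0 -1; 0.014 0.245 0 0 -1; 0.016 0.285 0 0 -1")

```text
time_s: 6.85
tool_pos: [0.5285, -0.0361, 0.2367]
tool_rot: [180.0, 0.1, 0.0]
force: [1.3, -0.1, -1.8]
grip_width: 0.0357
```

>>> drive_tool(moves="0.002 0.04 0 0 -1; 0.004 0.08 0 0 -1; 0.0045 0.12 0 0 -1; 0.0045 0.155 0 0 -1; 0.0045 0.185 0 0 -1; 0.0045 0.203 0 0 -1; 0.0045 0.212 0.005 0 -1; 0.0045 0.214 0.01 0 -1")

```text
time_s: 7.65
tool_pos: [0.5336, -0.2484, 0.2266]
tool_rot: [-180.0, 0.0, -0.0]
force: [-0.2, 0.7, -0.6]
grip_width: 0.0356
```

```bash
python3 - <<'E'
from h import *
o=get_obs();print(o["tool_pos"],o["tool_rot"],o["grip_width"])
for cam in ["scene","top"]:
    im,D=read_camera(cam);P=cloud(cam,D)
    for n,z in [("label",.05),("scanner_grip",o["tool_pos"][2]+.0125),("window",o["tool_pos"][2]-.0725),("stand",0),("stand_floor",.005),("rack_grip",.099)]:
        for r in pinpoint(cam,n)[:1]: print(cam,n,round(r["conf"],2),np.round(at_z(cam,r["uv"],z),4))
    m=(D>0)&(np.hypot(P[...,0]-.513,P[...,1]-.25)<.06)&(P[...,2]>.012)&(P[...,2]<.03)
    print(cam,"stand rim",cv2.minEnclosingCircle(P[m][:,:2].astype(np.float32)),P[m].mean(0))
    q=P[(D>0)&(np.hypot(P[...,0]-o["tool_pos"][0],P[...,1]-o["tool_pos"][1])<.035)&(P[...,2]>.12)&(P[...,2]<.3)]
    for z in np.arange(.14,.24,.01):
        t=q[abs(q[:,2]-z)<.005]
        if len(t)>3:print(round(z,2),len(t),np.round(t.min(0),3),np.round(t.max(0),3))
    m=(D>0)&(np.hypot(P[...,0]-.535,P[...,1]+.247)<.04)&(abs(P[...,2]-.05)<.006)&(im.min(-1)>150)
    print("label white",m.sum(),P[m].mean(0) if m.any() else 0)
    cv2.imwrite(f"pics/{cam}2.png",im[:,:,::-1])
E
python3 - <<'E'
import cv2,numpy as np
a=cv2.imread("pics/scene2.png")[60:220,150:310];b=cv2.imread("pics/top2.png")[180:340,300:460]
cv2.imwrite("pics/lab.png",cv2.resize(np.hstack([a,b]),None,fx=2.4,fy=2.4))
E
```

```text
[ 0.53359783 -0.24844041  0.22659624] [-1.79951891e+02  3.96784804e-02 -1.85755162e-02] 0.03558169082127209
scene label 0.57 [ 0.5384 -0.2472  0.05  ]
scene scanner_grip 0.67 [ 0.5261 -0.2527  0.2391]
scene window 0.71 [ 0.5295 -0.2459  0.1541]
scene stand 0.78 [0.5069 0.253  0.    ]
scene stand_floor 0.9 [0.5109 0.2483 0.005 ]
scene rack_grip 0.87 [ 0.4737 -0.2388  0.099 ]
scene stand rim ((0.5143486857414246, 0.25056418776512146), 0.03883710876107216) [0.51784471 0.25355171 0.01862575]
0.16 33 [ 0.52  -0.263  0.155] [ 0.558 -0.224  0.165]
0.17 52 [ 0.523 -0.267  0.165] [ 0.559 -0.221  0.175]
0.18 62 [ 0.518 -0.266  0.176] [ 0.56  -0.221  0.185]
0.19 75 [ 0.517 -0.266  0.185] [ 0.559 -0.222  0.195]
0.2 57 [ 0.518 -0.263  0.195] [ 0.555 -0.227  0.205]
0.21 43 [ 0.525 -0.259  0.205] [ 0.554 -0.228  0.215]
0.22 37 [ 0.525 -0.258  0.215] [ 0.553 -0.23   0.225]
0.23 58 [ 0.522 -0.275  0.225] [ 0.552 -0.221  0.235]
label white 20 [ 0.54259436 -0.25356169  0.05032713]
top label 0.77 [ 0.5379 -0.2553  0.05  ]
top scanner_grip 0.42 [ 0.7184 -0.1214  0.2391]
top stand 0.9 [0.5006 0.2496 0.    ]
top stand_floor 0.64 [0.5085 0.2527 0.005 ]
top stand rim ((0.5114759802818298, 0.25108394026756287), 0.03763555362820625) [0.51134419 0.24686305 0.01990087]
label white 18 [ 0.5425053  -0.22553347  0.04995296]
```

View pics/lab.png

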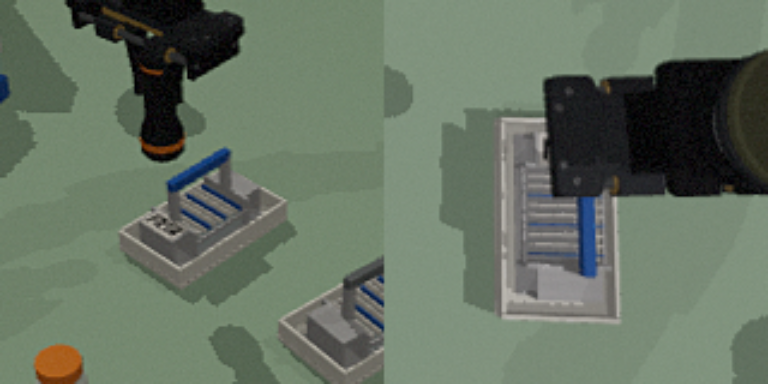

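The scanner is above the label end (scene crop (165,150), label at (165,222)). I'll lower it to 8 cm and hold.

>>> drive_tool(moves="0.001 0 0.006 0 -1; 0.0015 0.0005 0.012 0 -1; 0.0015 0.0005 0.017 0 -1; 0.0015 0.0005 0.021 0 -1; 0.0015 0.0005 0.023 0 -1; 0.0015 0.0005 0.024 0 -1; 0.0015 0.0005 0.024 0 -1; 0.0015 0.0005 0.024 0 -1")

```text
time_s: 9.15
tool_pos: [0.5354, -0.249, 0.2038]
tool_rot: [180.0, -0.0, 0.0]
force: [0.4, 0.0, -0.9]
grip_width: 0.0356
```

>>> drive_tool(moves="0 0 0 0 -1; 0 0 0 0 -1; 0 0 0 0 -1; 0 0 0 0 -1; 0 0 0 0 -1; 0 0 0 0 -1; 0 0 0 0 -1; 0 0 0 0 -1")

```text
time_s: 9.95
tool_pos: [0.5352, -0.249, 0.2035]
tool_rot: [180.0, 0.0, 0.0]
force: [-0.3, -0.1, -1.8]
grip_width: 0.0354
```

```bash
python3 - <<'E'
from h import *
o=get_obs();print(o["tool_pos"],o["tool_rot"],o["grip_width"])
im,D=read_camera("scene");P=cloud("scene",D)
q=P[(D>0)&(np.hypot(P[...,0]-.535,P[...,1]+.248)<.035)&(P[...,2]>.115)&(P[...,2]<.3)]
for z in np.arange(.12,.22,.01):
    t=q[abs(q[:,2]-z)<.005]
    if len(t)>3:print(round(z,2),len(t),np.round(t.min(0),3),np.round(t.max(0),3))
m=(D>0)&(np.hypot(P[...,0]-.535,P[...,1]+.249)<.045)&(abs(P[...,2]-.05)<.006)&(im.min(-1)>130)
print(m.sum(),P[m].min(0),P[m].max(0))
cv2.imwrite("pics/lab3.png",cv2.resize(im[80:200,170:290,::-1],None,fx=5,fy=5,interpolation=cv2.INTER_CUBIC))
E
```

```text
[ 0.53524361 -0.24895703  0.20353313] [1.79993943e+02 1.87778777e-03 4.36480596e-03] 0.03539837449171606
0.13 6 [ 0.529 -0.24   0.132] [ 0.554 -0.229  0.134]
0.14 42 [ 0.522 -0.26   0.135] [ 0.56  -0.222  0.145]
0.15 51 [ 0.523 -0.26   0.145] [ 0.56  -0.222  0.155]
0.16 70 [ 0.514 -0.267  0.155] [ 0.561 -0.22   0.165]
0.17 71 [ 0.519 -0.264  0.165] [ 0.562 -0.226  0.175]
0.18 54 [ 0.525 -0.264  0.175] [ 0.555 -0.227  0.185]
0.19 43 [ 0.524 -0.26   0.185] [ 0.554 -0.228  0.195]
0.2 32 [ 0.527 -0.269  0.195] [ 0.556 -0.224  0.204]
0.21 61 [ 0.528 -0.275  0.205] [ 0.554 -0.22   0.215]
47 [ 0.51876212 -0.28432627  0.04641868] [ 0.55264768 -0.21352469  0.05407959]
```

View pics/lab3.png

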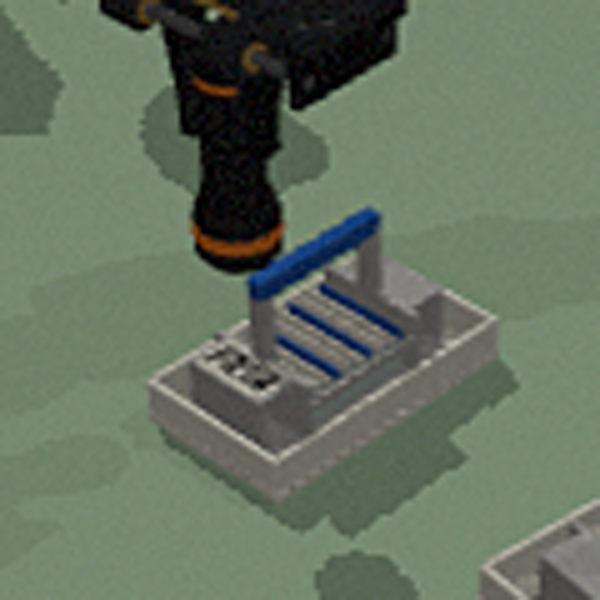

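The foot at crop (238,265) is directly above the label at (240,370), about 8 cm up; the extents put the label centre at (0.536,-0.249). I'll keep holding.

>>> drive_tool(moves="0 0 0 0 -1; 0 0 0 0 -1; 0 0 0 0 -1; 0 0 0 0 -1; 0 0 0 0 -1; 0 0 0 0 -1; 0 0 0 0 -1; 0 0 0 0 -1")

```text
time_s: 10.8
tool_pos: [0.5353, -0.249, 0.2035]
tool_rot: [180.0, 0.0, 0.0]
force: [0.2, -0.1, -2.1]
grip_width: 0.0356
```

>>> drive_tool(moves="0 0 0 0 -1; 0 0 0 0 -1; 0 0 0 0 -1; 0 0 0 0 -1; 0 0 0 0 -1; 0 0 0 0 -1; 0 0 0 0 -1; 0 0 0 0 -1")

```text
time_s: 11.6
tool_pos: [0.5352, -0.249, 0.2035]
tool_rot: [180.0, 0.0, 0.0]
force: [0.9, -0.3, -1.8]
grip_width: 0.0357
```

>>> drive_tool(moves="0 0 0 0 -1; 0 0 0 0 -1; 0 0 0 0 -1; 0 0 0 0 -1; 0 0 0 0 -1; 0 0 0 0 -1; 0 0 0 0 -1; 0 0 0 0 -1")

```text
time_s: 12.4
tool_pos: [0.5352, -0.249, 0.2035]
tool_rot: [180.0, 0.0, 0.0]
force: [-0.0, -0.1, -2.6]
grip_width: 0.0354
```

>>> drive_tool(moves="0 0 -0.005 0 -1; 0 0 -0.02 0 -1; 0 -0.01 -0.035 0 -1; -0.002 -0.035 -0.04 0 -1; -0.004 -0.075 -0.04 0 -1; -0.006 -0.115 -0.04 0 -1; -0.008 -0.155 -0.04 0 -1; -0.01 -0.195 -0.04 0 -1")

```text
time_s: 13.2
tool_pos: [0.5254, -0.0514, 0.2455]
tool_rot: [180.0, -0.1, 0.0]
force: [0.8, 0.4, -0.9]
grip_width: 0.0357
```

>>> drive_tool(moves="-0.002 -0.04 0 0 -1; -0.004 -0.08 0 0 -1; -0.006 -0.12 0 0 -1; -0.008 -0.16 0 0 -1; -0.01 -0.2 0 0 -1; -0.012 -0.24 0 0 -1; -0.012 -0.27 0 0 -1; -0.012 -0.285 0 0 -1")

```text
time_s: 14.0
tool_pos: [0.512, 0.2361, 0.2457]
tool_rot: [-179.9, -0.1, 0.3]
force: [0.2, -0.2, -1.7]
grip_width: 0.0353
```

>>> drive_tool(moves="0.0005 -0.01 0.005 0 -1; 0.001 -0.0145 0.02 0 -1; 0.001 -0.0145 0.04 0 -1; 0.001 -0.0145 0.06 0 -1; 0.001 -0.0145 0.08 0 -1; 0.001 -0.0145 0.1 0 -1; 0.001 -0.0145 0.115 0 -1; 0.001 -0.0145 0.12 0 -1")

```text
time_s: 14.8
tool_pos: [0.5133, 0.2439, 0.1212]
tool_rot: [179.9, 0.2, -0.1]
force: [0.1, 0.0, -2.3]
grip_width: 0.0355
```

>>> drive_tool(moves="0 0 0 0 -1; 0 0 0 0 -1; 0 0 0 0 -1; 0 0 0 0 -1; 0 0 0 0 -1; 0 0 0 0 -1; 0 0 0 0 -1; 0 0 0 0 -1")

```text
time_s: 15.6
tool_pos: [0.5142, 0.2455, 0.1235]
tool_rot: [180.0, 0.0, 0.0]
force: [0.0, -0.4, -1.9]
grip_width: 0.0354
```

```bash
python3 - <<'E'
from h import *
o=get_obs();print(o["tool_pos"],o["tool_rot"],o["grip_width"])
im,D=read_camera("scene");P=cloud("scene",D)
q=P[(D>0)&(np.hypot(P[...,0]-.513,P[...,1]-.25)<.035)&(P[...,2]>.04)&(P[...,2]<.3)]
for z in np.arange(.05,.15,.01):
    t=q[abs(q[:,2]-z)<.005]
    if len(t)>3:print(round(z,2),len(t),np.round(t.min(0),3),np.round(t.max(0),3))
cv2.imwrite("pics/st.png",cv2.resize(im[150:270,310:430,::-1],None,fx=4,fy=4,interpolation=cv2.INTER_CUBIC))
E
```

```text
[0.51421939 0.24552247 0.12351001] [1.79993516e+02 7.65403951e-04 1.25189414e-03] 0.03539275211835456
0.06 51 [0.509 0.224 0.056] [0.54  0.27  0.065]
0.07 67 [0.504 0.22  0.066] [0.541 0.271 0.075]
0.08 79 [0.502 0.222 0.075] [0.54  0.271 0.085]
0.09 86 [0.501 0.225 0.085] [0.538 0.269 0.095]
0.1 62 [0.505 0.23  0.095] [0.535 0.266 0.105]
0.11 49 [0.513 0.231 0.105] [0.532 0.263 0.115]
0.12 50 [0.519 0.224 0.115] [0.533 0.269 0.125]
0.13 74 [0.505 0.219 0.125] [0.532 0.273 0.135]
0.14 85 [0.502 0.219 0.135] [0.533 0.273 0.145]
```

View pics/st.png

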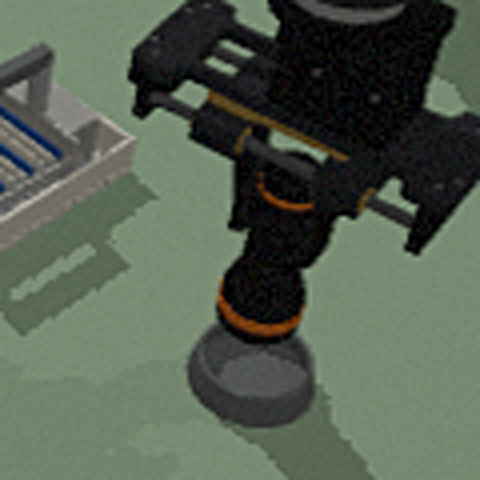

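The scanner (crop (262,310)) is about 5 mm off in y from the cup at (252,372). I'll correct that and then lower it.

>>> drive_tool(moves="-0.001 -0.003 0 0 -1; -0.001 -0.005 0 0 -1; -0.001 -0.005 0.008 0 -1; -0.001 -0.005 0.016 0 -1; -0.001 -0.005 0.024 0 -1; -0.001 -0.005 0.032 0 -1; -0.001 -0.005 0.038 0 -1; -0.001 -0.005 0.041 0 -1")

```text
time_s: 16.45
tool_pos: [0.5128, 0.2502, 0.0815]
tool_rot: [180.0, 0.1, -0.0]
force: [-0.0, -0.4, -2.5]
grip_width: 0.0352
```

>>> drive_tool(moves="0 0 0.001 0 -1; 0 0 0.002 0 -1; 0 0 0.003 0 -1; 0 0 0.004 0 -1; 0 0 0.005 0 -1; 0 0 0.005 0 -1; 0 0 0.005 0 -1; 0 0 0.005 0 -1")

```text
time_s: 17.25
tool_pos: [0.5132, 0.2505, 0.0775]
tool_rot: [180.0, 0.0, 0.0]
force: [-0.2, -0.1, -1.2]
grip_width: 0.0352
```

>>> drive_tool(moves="0 0 0.0005 0 -1; 0 0 0.001 0 -1; 0 0 0.001 0 -1; 0 0 0.001 0 -1; 0 0 0.001 0 -1; 0 0 0.001 0 -1; 0 0 0.001 0 -1; 0 0 0.001 0 -1")

```text
time_s: 18.05
tool_pos: [0.5134, 0.2506, 0.0775]
tool_rot: [180.0, -0.0, 0.0]
force: [-1.3, -2.1, 4.9]
grip_width: 0.0356
```

Seated: the contact force is now 4.9 N upward. Opening gradually.

>>> drive_tool(moves="0 0 -0.0005 0 -0.15; 0 0 -0.001 0 -0.1; 0 0 -0.001 0 0; 0 0 -0.001 0 0.2; 0 0 -0.001 0 0.5; 0 0 -0.001 0 0.8; 0 0 -0.001 0 1; 0 0 -0.001 0 1")

```text
time_s: 18.85
tool_pos: [0.5132, 0.2505, 0.0775]
tool_rot: [180.0, 0.0, 0.0]
force: [-0.1, 0.1, -0.4]
grip_width: 0.0753
```

>>> drive_tool(moves="0 0 -0.01 0 1; 0 0 -0.025 0 1; 0 0 -0.05 0 1; 0 0 -0.075 0 1; 0 0 -0.1 0 1; 0 0 -0.125 0 1; 0 0 -0.145 0 1; 0 0 -0.16 0 1")

```text
time_s: 19.65
tool_pos: [0.5137, 0.2512, 0.2406]
tool_rot: [-179.9, -0.2, 0.0]
force: [-0.4, 0.1, 0.4]
grip_width: 0.0868
```

>>> drive_tool(moves="-0.003 0.03 -0.005 0 1; -0.006 0.07 -0.01 0 1; -0.01 0.11 -0.01 0 1; -0.014 0.15 -0.01 0 1; -0.018 0.19 -0.01 0 1; -0.022 0.23 -0.01 0 1; -0.026 0.27 -0.01 0 1; -0.03 0.31 -0.01 0 1")

```text
time_s: 20.45
tool_pos: [0.4829, -0.0608, 0.2485]
tool_rot: [180.0, -0.1, 0.0]
force: [1.0, 0.0, -0.9]
grip_width: 0.0873
```

```bash
python3 - <<'E'
from h import *
o=get_obs();print(o["tool_pos"],o["tool_rot"],o["qpos"])
ims=[]
for cam in ["scene","top"]:
    im,D=read_camera(cam);P=cloud(cam,D);ok=D>0
    q=P[ok&(np.hypot(P[...,0]-.513,P[...,1]-.25)<.035)]
    for z in [.06,.1,.13]:
        t=q[abs(q[:,2]-z)<.006]
        if len(t)>3:print(cam,z,len(t),np.round(t.min(0),3),np.round(t.max(0),3))
    hsv=cv2.cvtColor(im,cv2.COLOR_RGB2HSV)
    m=ok&(hsv[...,0]>95)&(hsv[...,0]<130)&(hsv[...,1]>120)&(abs(P[...,0]-.48)<.1)&(abs(P[...,1]+.24)<.1)&(P[...,2]>.09)
    r=cv2.minAreaRect(P[m][:,:2].astype(np.float32));print("bar",m.sum(),r,P[m].mean(0))
    c=(360,235) if cam=="scene" else (165,255)
    ims.append(cv2.resize(im[c[1]-60:c[1]+60,c[0]-60:c[0]+60,::-1],None,fx=3,fy=3))
cv2.imwrite("pics/rel.png",np.hstack(ims))
E
```

```text
[ 0.48286256 -0.06082165  0.24847101] [ 1.79965281e+02 -6.21772544e-02  2.32163873e-02] [ 37.02828066  -1.3115893  -32.1943843  102.36601198  -0.68272212
  78.67985081 -85.00289389]
scene 0.06 52 [0.51  0.236 0.054] [0.532 0.268 0.066]
scene 0.1 55 [0.51  0.236 0.095] [0.532 0.268 0.106]
scene 0.13 144 [0.498 0.235 0.124] [0.531 0.268 0.136]
bar 163 ((0.4756905138492584, -0.19898106157779694), (0.0959915742278099, 0.11344154179096222), 2.7023236751556396) [ 0.48271412 -0.23737861  0.11881572]
top 0.06 22 [0.496 0.233 0.054] [0.528 0.244 0.065]
top 0.1 23 [0.494 0.233 0.095] [0.528 0.247 0.106]
top 0.13 223 [0.495 0.234 0.124] [0.527 0.266 0.136]
bar 0 ((0.0, 0.0), (0.0, 0.0), 0.0) [nan nan nan]<stdin>:12: RuntimeWarning: Mean of empty slice.
  ret = um.true_divide(
```

View pics/rel.png

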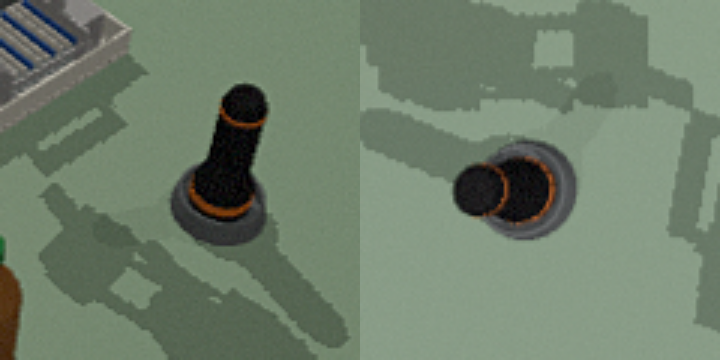

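The scanner stands upright in its stand, (240,150) in the scene crop. Now the rack.

>>> drive_tool(moves="-0.002 0.03 0 1 1; -0.003 0.065 0 2 1; -0.005 0.1 0 3.2 1; -0.007 0.135 0 3.2 1; -0.007 0.16 0.005 3.2 1; -0.007 0.177 0.015 3.2 1; -0.007 0.184 0.03 3.2 1; -0.007 0.186 0.045 3.2 1")

```text
time_s: 21.35
tool_pos: [0.4762, -0.2449, 0.2011]
tool_rot: [-179.9, 0.0, -3.2]
force: [-0.4, -0.8, 0.3]
grip_width: 0.0871
```

>>> drive_tool(moves="0 0 0.01 0 1; 0 0 0.02 0 1; 0 0 0.03 0 1; 0 0 0.035 0 1; 0 0 0.04 0 1; 0 0 0.04 0 1; 0 0 0.04 0 1; 0 0 0.04 0 1")

```text
time_s: 22.15
tool_pos: [0.4766, -0.2456, 0.1631]
tool_rot: [180.0, -0.0, -3.2]
force: [0.7, 0.3, 0.6]
grip_width: 0.0869
```

```bash
python3 - <<'E'
from h import *
o=get_obs();print(o["tool_pos"],o["tool_rot"])
im,D=read_camera("scene");P=cloud("scene",D);ok=D>0
hsv=cv2.cvtColor(im,cv2.COLOR_RGB2HSV)
m=ok&(hsv[...,0]>95)&(hsv[...,0]<130)&(hsv[...,1]>120)&(abs(P[...,0]-.48)<.09)&(abs(P[...,1]+.245)<.03)&(P[...,2]>.09)&(P[...,2]<.112)
q=P[m].astype(np.float32);print("bar",m.sum(),cv2.minAreaRect(q[:,:2]),q.mean(0))
cv2.imwrite("pics/bar.png",cv2.resize(im[70:200,170:300,::-1],None,fx=4,fy=4,interpolation=cv2.INTER_CUBIC))
E
```

```text
[ 0.47656011 -0.24564063  0.16305294] [ 1.79971122e+02 -4.69679346e-02 -3.19945516e+00]Traceback (most recent call last):
  File "<stdin>", line 6, in <module>
cv2.error: OpenCV(4.12.0) /io/opencv/modules/imgproc/src/convhull.cpp:143: error: (-215:Assertion failed) total >= 0 && (depth == CV_32F || depth == CV_32S) in function 'convexHull'
```

```bash
python3 - <<'E'
from h import *
im,D=read_camera("scene");P=cloud("scene",D);ok=D>0
m=ok&(abs(P[...,0]-.48)<.09)&(abs(P[...,1]+.245)<.04)&(P[...,2]>.098)&(P[...,2]<.112)
q=P[m].astype(np.float32);print("bar",m.sum(),q.shape)
if len(q): print(cv2.minAreaRect(np.ascontiguousarray(q[:,:2])),q.mean(0))
cv2.imwrite("pics/bar.png",cv2.resize(im[70:200,170:300,::-1],None,fx=4,fy=4,interpolation=cv2.INTER_CUBIC))
E
```

```text
bar 139 (139, 3)
((0.4749087691307068, -0.24593514204025269), (0.014894208870828152, 0.10145527124404907), 87.25516510009766) [ 0.47777942 -0.24449278  0.10434002]
```

View pics/bar.png

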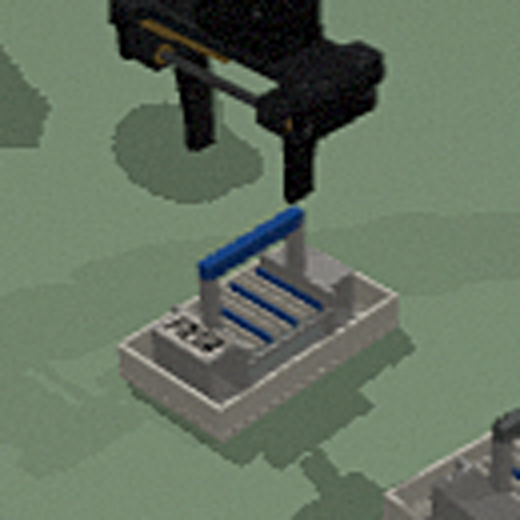

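The bar (crop (250,243)) lies midway between the fingers. Descend and grip.

>>> drive_tool(moves="-0.001 0.0005 0.015 0 1; -0.001 0.0005 0.03 0 1; -0.001 0.0005 0.045 0 1; -0.001 0.0005 0.06 0 1; -0.001 0.0005 0.072 0 1; -0.001 0.0005 0.08 0 1; -0.001 0.0005 0.083 0 1; -0.001 0.0005 0.083 0 1")

```text
time_s: 23.05
tool_pos: [0.4751, -0.2458, 0.0792]
tool_rot: [-180.0, 0.0, -3.2]
force: [-0.7, -0.0, 0.6]
grip_width: 0.0869
```

>>> drive_tool(moves="0 0 0 0 0.4; 0 0 0 0 0; 0 0 0 0 -0.3; 0 0 0 0 -0.5; 0 0 0 0 -0.6; 0 0 0 0 -0.7; 0 0 0 0 -0.75; 0 0 0 0 -0.8", grip_force=40)

```text
time_s: 23.85
tool_pos: [0.4752, -0.2459, 0.0795]
tool_rot: [180.0, 0.0, -3.2]
force: [-1.2, 0.3, 0.9]
grip_width: 0.031
```

>>> drive_tool(moves="0 0 0 0 -1; 0 0 0 0 -1; 0 0 0 0 -1; 0 0 0 0 -1; 0 0 0 0 -1; 0 0 0 0 -1; 0 0 0 0 -1; 0 0 0 0 -1")

```text
time_s: 24.65
tool_pos: [0.4752, -0.246, 0.0796]
tool_rot: [180.0, 0.0, -3.2]
force: [0.8, -0.8, -0.2]
grip_width: 0.0115
```

>>> drive_tool(moves="0 0 -0.002 0 -1; 0 0 -0.005 0 -1; 0 0 -0.009 0 -1; 0 0 -0.014 0 -1; 0 0 -0.019 0 -1; 0 0 -0.024 0 -1; 0 0 -0.028 0 -1; 0 0 -0.03 0 -1")

```text
time_s: 25.45
tool_pos: [0.4755, -0.2461, 0.1102]
tool_rot: [180.0, -0.0, -3.2]
force: [-0.2, 0.5, -2.3]
grip_width: 0.0113
```

```bash
python3 - <<'E'
from h import *
o=get_obs();print(o["tool_pos"],o["tool_rot"],o["force"],o["wrist_torque"],o["grip_width"])
im,D=read_camera("scene");P=cloud("scene",D)
cv2.imwrite("pics/up.png",cv2.resize(im[70:200,170:300,::-1],None,fx=4,fy=4,interpolation=cv2.INTER_CUBIC))
E
```

```text
[ 0.47548846 -0.24605009  0.1102089 ] [ 1.79969793e+02 -4.24135546e-02 -3.20098245e+00] [-0.23709011  0.45118011 -2.27967486] [-0.00915207 -0.00604017 -0.02058286] 0.011263035801209544
```

View pics/up.png

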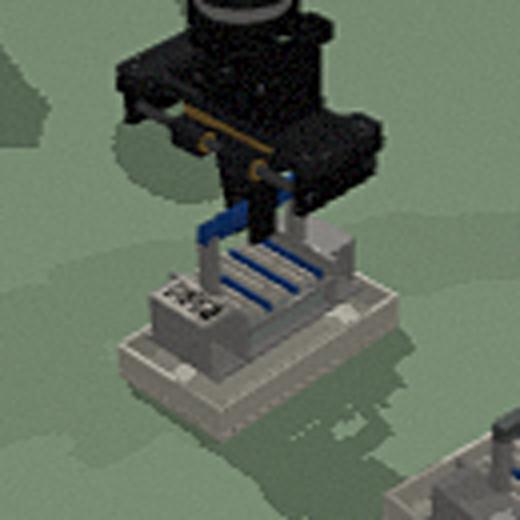

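The rack is rising level; its label end is at crop (195,300). Lift the rest.

>>> drive_tool(moves="0 0 -0.004 0 -1; 0 0 -0.012 0 -1; 0 0 -0.024 0 -1; 0 0 -0.038 0 -1; 0 0 -0.052 0 -1; 0 0 -0.066 0 -1; 0 0 -0.078 0 -1; 0 0 -0.086 0 -1")

```text
time_s: 26.3
tool_pos: [0.4757, -0.2461, 0.1973]
tool_rot: [179.9, -0.1, -3.2]
force: [-0.0, -0.1, -2.6]
grip_width: 0.0114
```

>>> drive_tool(moves="0 0 -0.004 0 -1; 0 0 -0.007 0 -1; 0 0 -0.009 0 -1; 0 0 -0.009 0 -1; 0 0 -0.009 0 -1; 0 0 -0.009 0 -1; 0 0 -0.009 0 -1; 0 0 -0.009 0 -1")

```text
time_s: 27.1
tool_pos: [0.4751, -0.2459, 0.2044]
tool_rot: [-180.0, 0.0, -3.2]
force: [0.2, -0.5, -3.0]
grip_width: 0.0114
```

```bash
python3 - <<'E'
from h import *
o=get_obs();print(o["tool_pos"],o["tool_rot"],o["force"],o["wrist_torque"],o["grip_width"])
im,D=read_camera("scene");P=cloud("scene",D);ok=D>0
m=ok&(abs(P[...,0]-.535)<.018)&(abs(P[...,1]+.25)<.05)&(P[...,2]>.15)&(P[...,2]<.19)&(im.min(-1)>110)
q=P[m];c=q.mean(0);n=np.linalg.svd(q-c)[2][2];print("label end top",m.sum(),c,np.percentile(q[:,2],[10,50,90]))
m=ok&(abs(P[...,0]-.47)<.12)&(abs(P[...,1]+.245)<.055)&(P[...,2]>.115)
for x in [.405,.44,.5,.53,.545]:
    t=P[m&(abs(P[...,0]-x)<.01)];print(x,len(t),np.round(t[:,2].min(),4) if len(t) else 0)
cv2.imwrite("pics/end.png",cv2.resize(im[40:340,140:440,::-1],None,fx=2,fy=2,interpolation=cv2.INTER_CUBIC))
E
```

```text
[ 0.47512864 -0.24590649  0.20438687] [-1.79996331e+02  1.47143251e-02 -3.20150022e+00] [ 0.16111149 -0.52900289 -3.00809017] [-0.01672336 -0.00808385  0.04642008] 0.011391369003589398
label end top 60 [ 0.53709093 -0.25675291  0.17545037] [0.17359975 0.17546616 0.17773397]
0.405 112 0.127
0.44 272 0.1306
0.5 1524 0.1293
0.53 296 0.1304
0.545 324 0.1288
```

View pics/end.png

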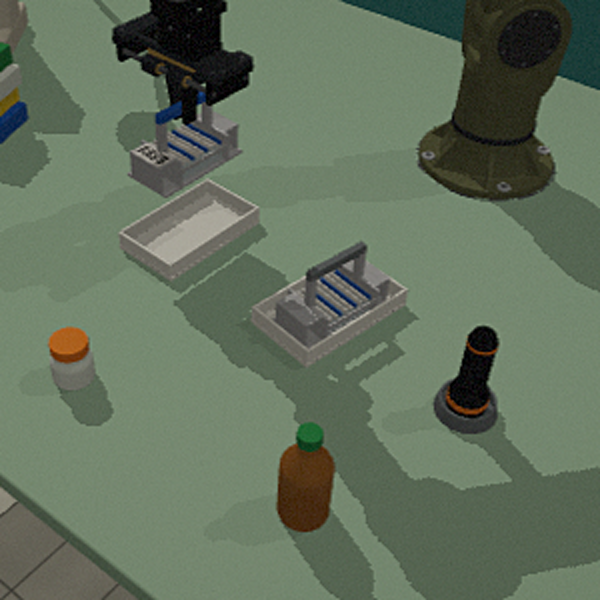

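The rack hangs level over its empty dish (rack (185,150), dish (190,230)). The scanner stands in its cup at (470,390), and everything else is undisturbed. The underside is at about 0.130 m, which is 10 cm above the rim. One settling call, then hand in.

>>> drive_tool(moves="0 0 0 0 -1; 0 0 0 0 -1; 0 0 0 0 -1; 0 0 0 0 -1; 0 0 0 0 -1; 0 0 0 0 -1; 0 0 0 0 -1; 0 0 0 0 -1")

```text
time_s: 27.95
tool_pos: [0.4752, -0.2459, 0.2045]
tool_rot: [180.0, 0.0, -3.2]
force: [-0.5, -0.5, -3.5]
grip_width: 0.0113
```

```bash
python3 -c "
from cell import *
print(get_obs()['tool_pos'],get_obs()['grip_width']);print(sign_off())"
```

```text
[ 0.47520227 -0.24590141  0.20454003] 0.011260840934884817
the job is handed in; nothing more can be done
None
```

The job is done and handed in at about 28 s of the 72 s allowed; sign-off gave no verdict.

- **Scan:** I held the scanner upright over the label for about 3 s, with its foot about 8.1 cm above the label. It was centred on the label to within a few millimetres.
- **Scanner return:** I set it back upright in its stand and let go. Both cameras showed it standing there afterwards.
- **Rack:** I lifted the blue-handled rack straight up by its grip bar. It is held level and still over its dish, with its underside measured at about 0.130 m, about 10 cm above the rim.
- **Other objects:** The grey-handled rack, bottle and jar looked undisturbed in the last picture.

Two things were off along the way. The scanner was about 5 mm out over the stand and I corrected it before lowering. The networks' label readings also differed by up to about 1 cm, so I went by the depth measurements instead. No final check failed.

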